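Show the hand truck's handle at full length

ROBOT

A 6-joint arm with a two-finger parallel gripper is mounted at the origin on the work surface. World frame = base frame: x ahead of the robot, y to its left, z up, the work surface at z = 0. Lengths are in m, angles in rad, forces in N, time in s.
With the tool pointing down it reaches from about 0.375 to 0.9 m from the base axis. Payload 3.1 kg.
Tool frame: the origin (TCP) lies midway between the tips of the shut fingers; the grasp point (between the pads) lies 19 mm behind it; z points along the fingers, y is the direction in which the jaws open and shut (so a half turn about z gives the same grasp; the last joint's range is limited). The gripper opens to 85 mm and grips with 20 to 120 N. Pads are 22 mm wide; open, the fingers measure 114 mm over their backs; the gripper's body (76 mm by 85 mm) begins 54 mm behind the grasp point. The pads swing forward as they close: fully open they stand 13 mm farther back than shut.
Start: joints at [0.934, 0.527, 1.433, -0, 1.181, -0.178], TCP at [0.276, 0.561, 0.231] pointing down, gripper open.
Joint ranges: [-3.08, 3.08], [-0.75, 2.2], [0.22, 2.44], [-1.43, 4.57], [0, 2.65], [-2.85, 2.85]. Speed limits (rad/s): [2.79, 2.79, 3.14, 3.14, 3.14, 3.14].

INTERFACE

Orientations are given as a unit quaternion [x, y, z, w].
In Python, from station import manip gives the robot as it stands.
- The arm moves only by the tool servo_tool, never from a script. Its argument "motion" is a list of rows, each a list of 7 numbers: the shift along the tool's x, y, z in mm, then the turn, a rotation vector about the tool's x, y, z in rad, then the opening, from -1 (shut) to 1 (fully open), so that 0 is half open. In form: [[x, y, z, rx, ry, rz, hand], ...]. A call has 1 to 12 rows; each row shifts and turns the pose as measured when the row begins, along the tool's axes as they then stand; what a row does not reach is not made up. A row lasts 1/12 s, in which the tool goes at most 41.7 mm and 7.16 degrees, less where a joint would pass 70% of its speed; a pose out of reach is approached as far as the arm can. A call with a gripper value outside its range is refused whole. The fingers move at their own pace and stop on an object; "grip_force" is the grip in N (left out, the last holds). Time passes only in rows, so rows that do not move let the fingers close. It gives the time, the measured TCP pose, the force and the opening at its end, in the units of the state.
- manip.sense(): the state, without advancing time (a new reading comes with each control period).
- manip.snapshot(name): name is "scene" or "top" or "wrist"; returns a dict with "frame" (384x512x3 uint8, red, green, blue), "mtx" (3x3 intrinsics, pixels), "world_from_camera" (4x4, takes a point from camera to world coordinates). Camera axes: x right, y up, looking along -z (the intrinsics and any distortion apply to the point x, -y, -z); pixel columns grow to the right and rows downward; lengths in m; the calibration is good to about 2 mm. A picture is of the moment at which its call begins. There is no depth.
- manip.sign_off(): hands the job in, once; it reports no verdict.
The state is a dict: "t": time; "q": joint angles; "qd": joint speeds; "tau": joint torques, N m; "tcp_pos": TCP position; "tool_rot": TCP orientation; "force": force on the tool from outside, world axes, zero at the start; "ft_torque": the same for the moment, N m; "finger_gap": opening from 0.0 (shut) to 1.0 (fully open).
Only numpy, scipy, OpenCV 4.12 (cv2) and the standard library are available. Lean on these libraries where they do the work, as an engineer would, in place of code of your own. Each camera call takes 0.05 s, during which the arm holds its last target.

TASK

A customer wants to see how far the handle of this folding hand truck reaches. Squeeze the release button in the middle of the grip fully in, draw the handle straight out past its first stop to its second stop, all the way out, and finish still holding the grip there with the handle extended. Do not drag the hand truck along the counter or disturb the goods standing round it.

Things in the scene. Friction and masses are not known exactly. Their poses are not given: they have to be found in the camera images.
- truck: Folding hand truck (4 kg), folded flat, lying loose on its back: two 25 mm aluminium tubes 240 mm apart; wheels and ribbed toe plate at its rear end. Origin on the counter, midway between the tubes, under the front face of the black cross piece (collar bridge) out of which the handle slides. z up; +y = the way the handle pulls out, level. It spans y -485 to 0 mm, 190 mm to either side, 77 mm high.
- bridge_front (a point): Middle of the collar bridge's front face, 42 mm above the counter. Stowed, a hand gap of 64 mm lies between it and the grip bar's inner face, open from above; the two handle tubes (19 mm thick) cross the gap 120 mm to either side of the middle.
- handle (a joint): Handle draw in m: 0 stowed (its start, locked by sprung pins, 1 mm play), 0.140 first stop, 0.280 second stop and end of travel. The pins free it once the button is in by about 4 mm and drop into the next stop's hole if the button is let out; held in, the handle slides past the first stop with about 4 N of friction (more when fast) and comes up hard at the second. It stays where it is left.
- grip: Black moulded grip bar joining the two handle tubes, level, 275 mm long. Origin at the bar's centre, 42 mm above the counter and, stowed, 85 mm in +y from the truck's origin. Axes as the truck's: x along the bar, y the pull direction, z up. Its middle 120 mm is 30 mm thick (faces at y = -15 and +15 mm) and 30 mm high; outside that 24 mm thick and 26 mm high.
- grip_centre (a point): Centre of the grip bar (the origin of grip).
- release (a joint): Travel of the release button, in m: 0 out, 0.006 fully in. It moves along -y of the grip (towards the truck) against a spring of about 4 N at the start and 10 N fully in.
- button_face (a point): Centre of the release button's outer face: a plain block 38 mm wide (x), 16 mm high (z), in the middle of the bar's outer (+y) face. Out, it stands 7 mm proud of the bar, fully in 1 mm: button and bar are 37 mm thick, squeezed 31 mm. Pinching the bar from above across its thickness, one finger on the button, the other opposite on the inner face, presses it.
- screw_box_mid (a point): Bystander: cardboard box 75 x 105 mm and 62 mm high; point at its centre.
- paint_tin_mid (a point): Bystander: round tin 86 mm across, 100 mm high; point at its centre.
- flower_pot_mid (a point): Bystander: small terracotta pot 94 mm across the rim, 82 mm high; point at its centre.
- tape_roll_mid (a point): Bystander: roll of tape lying flat, 100 mm across, 25 mm high; point at its centre.

How it is judged:
By the outcome, as a careful person would: the job done as asked, in the order asked, and still so for the second after the job is handed in, while the arm keeps its last pose, push and grip.
It also fails if it takes over 38 s, if anything falls off the work surface, if the arm or the gripper's body presses on something with over 40 N, if the wrist force passes 120 N, or if a joint passes its speed limit or range.

## Working session

There is one attempt and no reset: what is moved stays moved. The work goes in short steps, Python scripts to look and compute and a tool call to move; the robot and the scene stay as the last step left them, time stands still between calls to the robot, and variables do not carry over. Pictures are saved under pics/ and viewed, and the job is handed in when it is done.

Besides the shell and the picture viewer there is one more tool, called after "Call:" as name(argument=value, ...) on one line, values as JSON. servo_tool: Moves the arm, as the interface text tells. Its arguments: {"type":"object","properties":{"motion":{"type":"array"},"grip_force":{"type":"number"}},"required":["motion"]}

```bash
mkdir -p pics
python3 - <<'E'
from station import manip
import cv2,numpy as np
s=manip.sense(); print(s)
for n in ["scene","top","wrist"]:
    d=manip.snapshot(n); cv2.imwrite(f"pics/{n}0.png",d["frame"][:,:,::-1]); print(n,d["mtx"].tolist(),d["world_from_camera"].round(4).tolist(),[k for k in d])
    np.savez(f"{n}0.npz",m=d["mtx"],T=d["world_from_camera"])
E
```

```text
{'t': 0.0, 'q': array([ 9.34497597e-01,  5.28430758e-01,  1.43388575e+00, -7.99609782e-06,
        1.18137848e+00, -1.78520785e-01]), 'qd': array([-0.0011641 ,  0.00132626, -0.00100023,  0.00105314, -0.00111409,
        0.00041694]), 'tau': array([ 7.62738127e-04, -4.42346478e+01, -1.78024650e+01, -2.78950283e-04,
        8.40546418e-03, -2.67237240e-06]), 'tcp_pos': array([0.27578715, 0.56008236, 0.23036062]), 'tool_rot': array([ 2.26894005e-01,  9.73918891e-01, -9.66595321e-04, -4.13112448e-04]), 'force': array([-0.43677403,  1.15801825, -0.80937877]), 'ft_torque': array([-0.04655966, -0.0030759 , -0.0248964 ]), 'finger_gap': 1.0010529468483564}
scene [[370.9276013640728, 0.0, 254.3758840824183], [0.0, 370.9276013640728, 192.2519635554215], [0.0, 0.0, 1.0]] [[-0.4392, -0.685, 0.5813, 1.0971], [0.8983, -0.3444, 0.2728, 0.3344], [0.0133, 0.642, 0.7666, 0.7303], [0.0, 0.0, 0.0, 1.0]] ['frame', 'mtx', 'world_from_camera']
top [[385.9987882810078, 0.0, 254.75449043125244], [0.0, 385.9987882810078, 197.23022059315198], [0.0, 0.0, 1.0]] [[0.0044, 0.9941, -0.1085, 0.4522], [-1.0, 0.0053, 0.0079, 0.0896], [0.0084, 0.1085, 0.9941, 1.0278], [0.0, 0.0, 0.0, 1.0]] ['frame', 'mtx', 'world_from_camera']
wrist [[324.4877484338359, 0.0, 256.51287686491185], [0.0, 324.4877484338359, 195.67565421091894], [0.0, 0.0, 1.0]] [[0.4415, -0.858, -0.2627, 0.2091], [0.8973, 0.4213, 0.132, 0.5936], [-0.0026, -0.294, 0.9558, 0.3727], [0.0, 0.0, 0.0, 1.0]] ['frame', 'mtx', 'world_from_camera']
```

View pics/top0.png

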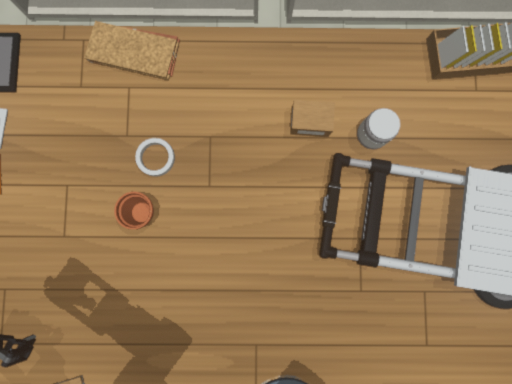

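View pics/scene0.png

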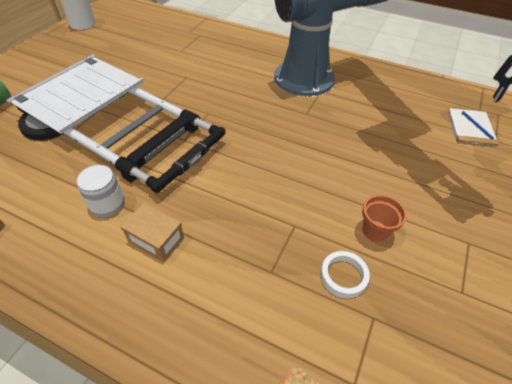

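View pics/wrist0.png

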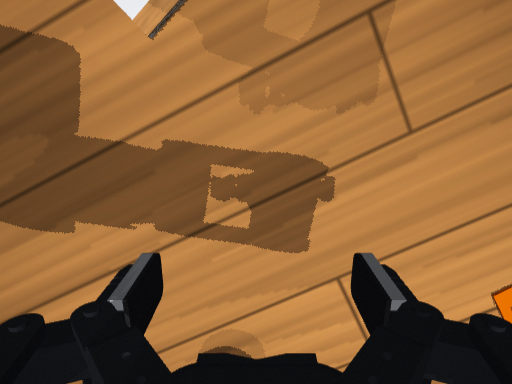

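The top view shows the truck at right, with the grip bar from about (340,160) to (327,253). The pull direction is image-left. The screw box is near (312,118), the tin near (379,127), the pot near (134,210) and the tape near (154,157). Next I'll zoom in.

Run:
```python
import cv2
i=cv2.imread("pics/top0.png"); cv2.imwrite("pics/topz.png",cv2.resize(i[90:290,270:470],None,fx=3.0,fy=3.0,interpolation=cv2.INTER_CUBIC))
i=cv2.imread("pics/scene0.png"); cv2.imwrite("pics/scenez.png",cv2.resize(i[95:275,70:250],None,fx=3.3,fy=3.3,interpolation=cv2.INTER_CUBIC))
```

```text
(no output)
```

View pics/topz.png

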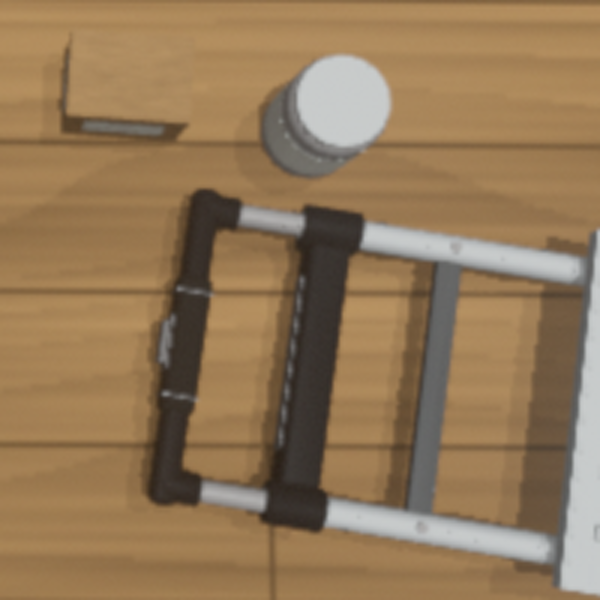

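View pics/scenez.png

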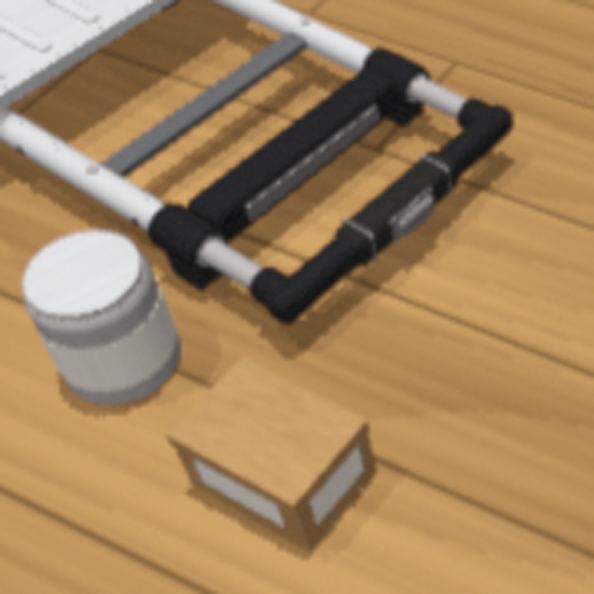

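```bash
cat > h.py <<'E'
import numpy as np
def load(n):
    d=np.load(n); return d["m"],d["T"]
def ray(m,T,uv):
    p=np.array([(uv[0]-m[0,2])/m[0,0],-(uv[1]-m[1,2])/m[1,1],-1]); return T[:3,3],T[:3,:3]@p
def atz(m,T,uv,z):
    o,d=ray(m,T,uv); return (o+d*(z-o[2])/d[2])[:2]
def proj(m,T,P):
    c=T[:3,:3].T@(np.asarray(P)-T[:3,3]); return np.array([m[0,2]-m[0,0]*c[0]/c[2], m[1,2]+m[1,1]*c[1]/c[2]])
E
python3 - <<'E'
from h import *
m,T=load("top0.npz"); zt=lambda u:((u[0]+.5)/3-.5+270,(u[1]+.5)/3-.5+90)
ms,Ts=load("scene0.npz"); zs=lambda u:((u[0]+.5)/3.3-.5+70,(u[1]+.5)/3.3-.5+95)
print("TOP")
for n,p,z in [("htubeL(up)",(270,221),.042),("htube low",(233,493),.042),("ttube up1",(375,236),.042),("ttube up2",(580,268),.042),("ttube lo1",(340,518),.042),("ttube lo2",(550,547),.042),("ring up",(193,291),.057),("ring lo",(179,397),.057),("button",(167,341),.05),("bar end up",(206,200),.055),("bar end lo",(167,492),.055)]:
    print(n,atz(m,T,zt(p),z).round(4))
print("SCENE")
for n,p,z in [("htube up",(237,268),.042),("htube lo",(440,97),.042),("ring up",(358,237),.05),("ring lo",(438,171),.05),("button",(415,213),.042)]:
    print(n,atz(ms,Ts,zs(p),z).round(4))
print("bystanders")
for n,u,z in [("pot",(134,210),.082),("tape",(154,157),.0125)]: print(n,atz(m,T,u,z).round(4))
for n,p,z in [("tin top",(344,102),.1),("box tl",(72,30),.062),("box bl",(63,117),.062),("box br",(187,124),.062),("box tr",(195,32),.062)]: print(n,atz(m,T,zt(p),z).round(4))
E
```

```text
TOP
htubeL(up) [ 0.65   -0.1906]
htube low [ 0.4164 -0.1534]
ttube up1 [ 0.6373 -0.2814]
ttube up2 [ 0.6103 -0.4582]
ttube lo1 [ 0.3959 -0.2434]
ttube lo2 [ 0.3725 -0.4199]
ring up [ 0.5863 -0.1194]
ring lo [ 0.4965 -0.106 ]
button [ 0.5443 -0.098 ]
bar end up [ 0.6653 -0.1324]
bar end lo [ 0.4175 -0.0951]
SCENE
htube up [ 0.654  -0.1863]
htube lo [ 0.413  -0.1531]
ring up [ 0.5915 -0.1176]
ring lo [ 0.5006 -0.1012]
button [ 0.5432 -0.0974]
bystanders
pot [0.5224 0.3778]
tape [0.6697 0.3511]
tin top [ 0.7385 -0.2378]
box tl [ 0.8124 -0.0177]
box bl [ 0.7353 -0.0095]
box br [ 0.7299 -0.1158]
box tr [ 0.8115 -0.1241]
```

Call:
servo_tool(motion=[[0,0,0,0,0,-0.104,1],[0,0,0,0,0,-0.104,1],[0,0,0,0,0,-0.103,1],[-18,-31,0,0,0,0,1],[-18,-31,0,0,0,0,1],[-18,-31,0,0,0,0,1],[-18,-31,0,0,0,0,1],[-18,-31,0,0,0,0,1],[-18,-31,0,0,0,0,1],[-18,-31,0,0,0,0,1],[-18,-31,0,0,0,0,1],[-18,-31,0,0,0,0,1]], grip_force=40)

```text
t: 1.15
tcp_pos: [0.4008, 0.2571, 0.2264]
tool_rot: [0.058, 0.998, -0.001, -0.002]
force: [0.6, -0.2, -0.1]
finger_gap: 0.997
```

Call:
servo_tool(motion=[[-18,-34,0,0,0,0.03,1],[-18,-35,0,0,0,0,1],[-18,-35,0,0,0,0,1],[-18,-35,0,0,0,0,1],[-18,-35,0,0,0,0,1],[-18,-35,0,0,0,0,1],[-18,-35,0,0,0,0,1],[-18,-35,0,0,0,0,1],[-18,-35,0,0,0,0,1],[-18,-35,0,0,0,0,1],[0,0,0,0,0,0,1]])

```text
t: 2.07
tcp_pos: [0.5342, -0.1405, 0.2257]
tool_rot: [0.077, 0.997, -0.002, 0.0]
force: [0.9, -0.4, -0.1]
finger_gap: 0.999
```

Run:
```python
from station import manip
import cv2,numpy as np
d=manip.snapshot("wrist"); s=manip.sense(); print(s["t"],s["tcp_pos"],s["tool_rot"],s["q"].round(3))
cv2.imwrite("pics/w1.png",cv2.resize(d["frame"][:,:,::-1],(768,576),interpolation=cv2.INTER_CUBIC)); np.savez("w1.npz",m=d["mtx"],T=d["world_from_camera"])
```

```text
2.1167 [ 0.53232587 -0.13731941  0.22520325] [ 7.64529796e-02  9.97072065e-01 -3.36464406e-04 -1.45820475e-03] [-0.455  0.435  1.627 -0.002  1.082 -1.872]
```

View pics/w1.png

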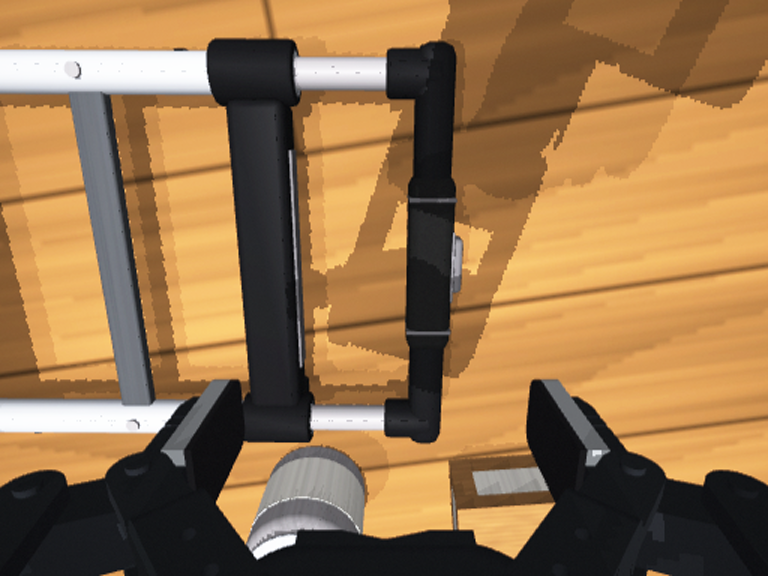

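Run:
```python
from h import *
m,T=load("w1.npz"); f=lambda u:((u[0]+.5)/1.5-.5,(u[1]+.5)/1.5-.5)
for n,p,z in [("ring1 in",(410,200),.057),("ring1 out",(455,200),.057),("ring2 in",(407,333),.057),("ring2 out",(448,333),.057),("btn top",(463,237),.05),("btn bot",(460,293),.05),("tube1",(340,73),.042),("tube2",(347,417),.042),("ttube1",(120,71),.042),("ttube1b",(20,70),.042),("ttube2a",(180,417),.042),("ttube2b",(20,415),.042),("thick in",(408,270),.042),("end1",(437,45),.055),("end2",(425,440),.055),("br in u",(292,150),.04),("br in l",(302,367),.04)]:
    print(n,atz(m,T,f(p),z).round(4))
print(T[:3,3], proj(m,T,[.5329,-.139,.2257]))
for c in [(.542,-.114),(.5445,-.113)]:
  a=np.radians(8.4);Y=np.array([np.sin(a),np.cos(a)]);X=np.array([np.cos(a),-np.sin(a)])
  for dx,dy,z in [(.06,-.015,.057),(.06,.015,.057),(-.06,-.015,.057),(-.06,.015,.057),(-.019,.022,.05),(.019,.022,.05)]:
    print(c,dx,dy,(proj(m,T,[*(np.array(c)+dx*X+dy*Y),z])*1.5).round(0))
```

```text
ring1 in [ 0.4963 -0.1194]
ring1 out [ 0.5006 -0.0913]
ring2 in [ 0.5852 -0.1338]
ring2 out [ 0.5894 -0.106 ]
btn top [ 0.5263 -0.0879]
btn bot [ 0.5644 -0.094 ]
tube1 [ 0.4151 -0.1509]
tube2 [ 0.6522 -0.1887]
ttube1 [ 0.3933 -0.2845]
ttube1b [ 0.3833 -0.3453]
ttube2a [ 0.6332 -0.3145]
ttube2b [ 0.6133 -0.4348]
thick in [ 0.5451 -0.1268]
end1 [ 0.4108 -0.0916]
end2 [ 0.6723 -0.1324]
br in u [ 0.455  -0.1899]
br in l [ 0.6071 -0.2146]
[ 0.46041298 -0.12838603  0.36785787] [258.94046366 253.47592451]
(0.542, -0.114) 0.06 -0.015 [404. 352.]
(0.542, -0.114) 0.06 0.015 [447. 352.]
(0.542, -0.114) -0.06 -0.015 [405. 174.]
(0.542, -0.114) -0.06 0.015 [453. 174.]
(0.542, -0.114) -0.019 0.022 [460. 237.]
(0.542, -0.114) 0.019 0.022 [458. 292.]
(0.5445, -0.113) 0.06 -0.015 [406. 355.]
(0.5445, -0.113) 0.06 0.015 [449. 355.]
(0.5445, -0.113) -0.06 -0.015 [407. 178.]
(0.5445, -0.113) -0.06 0.015 [455. 178.]
(0.5445, -0.113) -0.019 0.022 [462. 241.]
(0.5445, -0.113) 0.019 0.022 [460. 296.]
```

Call:
servo_tool(motion=[[-6,28,0,0,0,0.006,1],[0,0,30,0,0,0,1],[0,0,35,0,0,0,1],[0,0,35,0,0,0,1],[0,0,15,0,0,0,1],[0,0,0,0,0,0,1],[0,0,0,0,0,0,1]])

```text
t: 2.7
tcp_pos: [0.5414, -0.1052, 0.1072]
tool_rot: [0.08, 0.997, 0.001, -0.001]
force: [0.9, 0.5, 0.9]
finger_gap: 0.999
```

```bash
cat > look.py <<'E'
from station import manip
import cv2,numpy as np,sys
n=sys.argv[1]; c=sys.argv[2]
d=manip.snapshot(c); s=manip.sense(); q=s["tool_rot"]
from scipy.spatial.transform import Rotation as R
M=R.from_quat(q).as_matrix()
p=s["tcp_pos"]; print(s["t"],p.round(4),"yaw",np.degrees(np.arctan2(M[0,1],M[1,1])).round(2),"z",M[:,2].round(4),"F",s["force"].round(2),"tq",s["ft_torque"].round(2),"gap",s["finger_gap"])
e=np.array([.5428,-.1106])-p[:2]; print("err tool x,y mm",(e@M[:2,0]*1e3).round(1),(e@M[:2,1]*1e3).round(1))
cv2.imwrite(f"pics/{n}.png",cv2.resize(d["frame"][:,:,::-1],(768,576),interpolation=cv2.INTER_CUBIC)); np.savez(f"{n}.npz",m=d["mtx"],T=d["world_from_camera"])
E
python3 look.py w2 wrist
```

```text
2.75 [ 0.5414 -0.1052  0.1075] yaw 9.16 z [-0.0026  0.0017 -1.    ] F [-0.38  0.37  0.16] tq [0.01 0.02 0.03] gap 0.9957229862829396
err tool x,y mm -2.3 -5.1
```

View pics/w2.png

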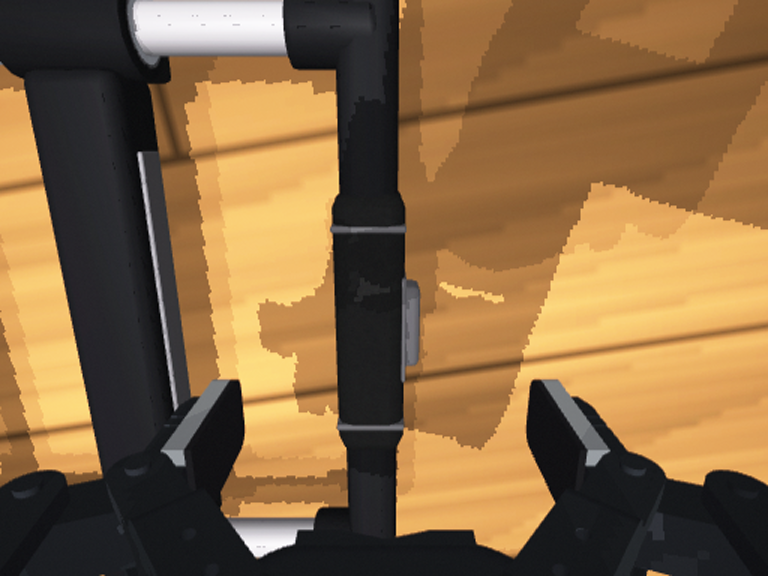

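Run:
```python
from h import *
m,T=load("w2.npz"); f=lambda u:((u[0]+.5)/1.5-.5,(u[1]+.5)/1.5-.5)
P={}
for n,p,z in [("r1i",(332,229),.057),("r1o",(404,229),.057),("r2i",(339,427),.057),("r2o",(404,427),.057),("bt",(420,284),.05),("bb",(418,362),.05)]:
    P[n]=atz(m,T,f(p),z); print(n,P[n].round(4))
print((P["r1i"]+P["r1o"]+P["r2i"]+P["r2o"])/4,(P["bt"]+P["bb"])/2-.022*np.array([.158,.987]))
# pad tip midpoint check
print("tcp proj*1.5",proj(m,T,[.5414,-.1052,.1075])*1.5)
```

```text
r1i [ 0.4961 -0.1191]
r1o [ 0.5007 -0.0909]
r2i [ 0.5849 -0.1331]
r2o [ 0.5895 -0.1041]
bt [ 0.5263 -0.0875]
bb [ 0.5621 -0.0934]
[ 0.54280476 -0.11179802] [ 0.54069437 -0.11217253]
tcp proj*1.5 [384.43180228 384.81907454]
```

Call:
servo_tool(motion=[[-2,-4.5,0,0,0,0,1],[0,0,0,0,0,0,1],[0,0,20,0,0,0,1],[0,0,25,0,0,0,1],[0,0,25,0,0,0,1],[0,0,8,0,0,0,1],[0,0,0,0,0,0,1],[0,0,0,0,0,0,1]])

```text
t: 3.42
tcp_pos: [0.5529, -0.1141, 0.0394]
tool_rot: [0.08, 0.997, -0.003, 0.011]
force: [0.8, -0.4, 0.7]
finger_gap: 1.002
```

```bash
sed -i 's/-.1106/-.1100/' look.py; python3 look.py w3 wrist
```

```text
3.4667 [ 0.5533 -0.1142  0.0397] yaw 9.14 z [ 0.0229 -0.0089 -0.9997] F [-0.54 -0.52  0.17] tq [ 0.04  0.01 -0.06] gap 1.001993740357396
err tool x,y mm 11.0 2.5
```

View pics/w3.png

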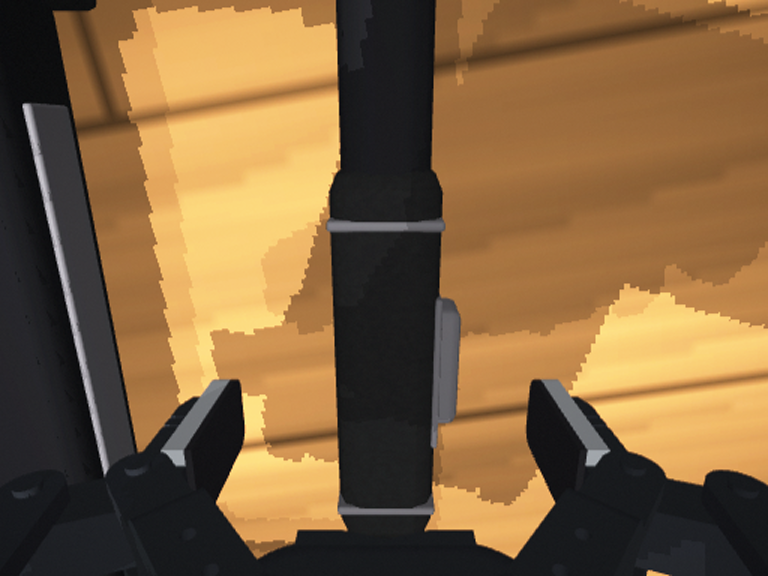

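Run:
```python
from station import manip
s=manip.sense(); print(s["q"].round(3),s["qd"].round(4),s["tau"].round(2),s["ft_torque"].round(2))
```

```text
[-4.020e-01  7.270e-01  1.739e+00  1.000e-03  6.500e-01 -1.814e+00] [ 0.0007 -0.0124 -0.0021 -0.0005 -0.0042 -0.0004] [ 3.000e-02 -4.311e+01 -8.560e+00  0.000e+00 -6.000e-02 -0.000e+00] [ 0.04  0.01 -0.06]
```

Call:
servo_tool(motion=[[6,2.5,0,0,0,0,1],[0,0,0,0,0,0,1]])

```text
t: 3.63
tcp_pos: [0.5487, -0.1112, 0.042]
tool_rot: [0.08, 0.997, -0.004, 0.014]
force: [-0.4, 0.7, 0.1]
finger_gap: 0.994
```

```bash
python3 look.py w4 wrist
python3 - <<'E'
from station import manip
s=manip.sense(); print(s["q"].round(3),s["qd"].round(4))
E
```

```text
3.6833 [ 0.55   -0.1118  0.0423] yaw 9.15 z [ 0.0289 -0.0115 -0.9995] F [ 0.27 -0.9   0.09] tq [-0.03  0.01  0.01] gap 0.9971440325701688
err tool x,y mm 7.3 0.6
[-4.000e-01  7.190e-01  1.753e+00  1.000e-03  6.390e-01 -1.812e+00] [-0.0021  0.0059 -0.0205 -0.0023 -0.0118 -0.0017]
```

Call:
servo_tool(motion=[[7,0.5,0,-0.006,0.031,0,1],[0,0,0,0,0,0,1],[0,0,0,0,0,0,1]])

```text
t: 3.93
tcp_pos: [0.5442, -0.1105, 0.0446]
tool_rot: [0.08, 0.997, -0.001, 0.002]
force: [0.9, -0.5, 0.7]
finger_gap: 1.0
```

```bash
python3 look.py w4 wrist
```

```text
3.9833 [ 0.5442 -0.1105  0.0446] yaw 9.13 z [ 0.0032 -0.0024 -1.    ] F [-0.04  0.32 -0.4 ] tq [ 0.02 -0.03  0.06] gap 0.9989051880199757
err tool x,y mm 1.5 0.2
```

Call:
servo_tool(motion=[[1,0,8,0,0.003,0,1],[0,0,9,0,0.003,0,1],[0,0,9,0,0.003,0,1],[0,0,0,0,0,0,1],[0,0,0,0,0,0,1]])

```text
t: 4.4
tcp_pos: [0.5437, -0.1105, 0.0159]
tool_rot: [0.08, 0.997, -0.001, -0.002]
force: [0.2, -0.7, -0.6]
finger_gap: 1.0
```

```bash
python3 look.py w5 wrist
```

```text
4.45 [ 0.5434 -0.1104  0.0158] yaw 9.12 z [-0.0053 -0.0013 -1.    ] F [-0.22  0.36 -0.33] tq [-0.04  0.02  0.05] gap 1.0035966641077436
err tool x,y mm 0.7 0.3
```

View pics/w5.png

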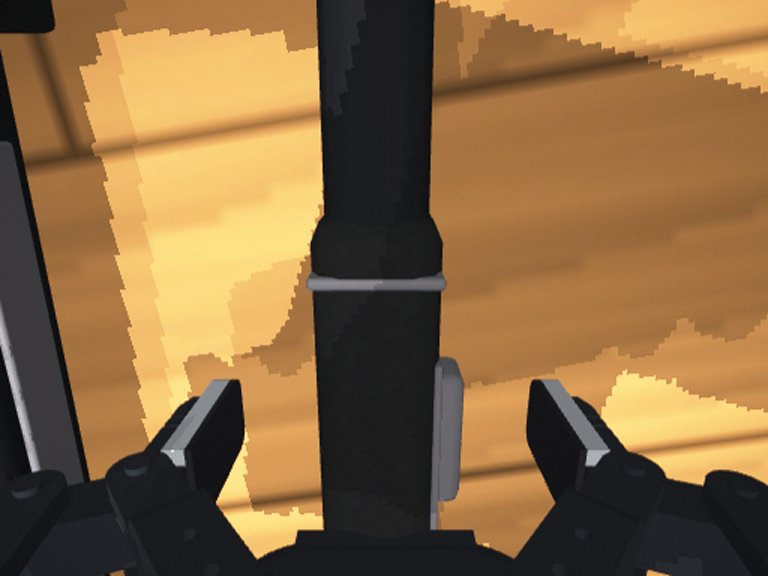

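Call:
servo_tool(motion=[[0.5,0,-3,0,-0.004,0,0.3],[0,0,0,0,0,0,0],[0,0,0,0,0,0,-0.05],[0,0,0,0,0,0,-0.05],[0,0,0,0,0,0,-0.05]], grip_force=40)

```text
t: 4.87
tcp_pos: [0.543, -0.1103, 0.0193]
tool_rot: [0.08, 0.997, -0.001, -0.0]
force: [-0.1, 0.2, 0.3]
finger_gap: 0.475
```

```bash
python3 look.py w6 wrist
```

```text
4.9167 [ 0.5431 -0.1103  0.0193] yaw 9.12 z [-6.0e-04 -2.1e-03 -1.0e+00] F [ 0.68  0.09 -0.12] tq [0.06 0.03 0.02] gap 0.4741273646347409
err tool x,y mm 0.3 0.3
```

View pics/w6.png

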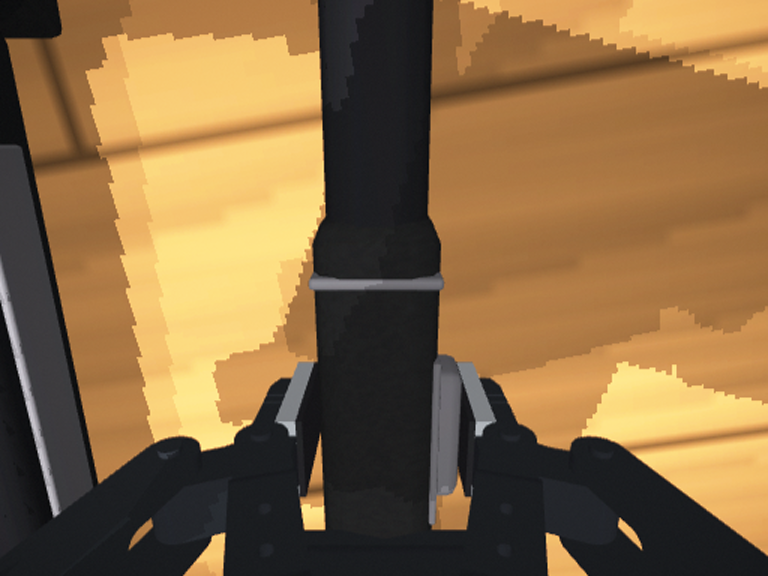

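Call:
servo_tool(motion=[[0,0,0,0,0,0,-0.15],[0,0,0,0,0,0,-0.22],[0,0,0,0,0,0,-0.3],[0,0,0,0,0,0,-0.6],[0,0,0,0,0,0,-0.6],[0,0,0,0,0,0,-0.6]], grip_force=50)

```text
t: 5.42
tcp_pos: [0.543, -0.1109, 0.0202]
tool_rot: [0.08, 0.997, -0.001, -0.0]
force: [-0.8, -1.8, 1.0]
finger_gap: 0.353
```

```bash
python3 look.py w7 wrist; python3 look.py t7 top
```

```text
5.4667 [ 0.5429 -0.1109  0.0202] yaw 9.17 z [-3.0e-04 -2.2e-03 -1.0e+00] F [-1.3  -1.17  1.34] tq [0.24 0.06 0.08] gap 0.3539066374733072
err tool x,y mm 0.3 0.9
5.5167 [ 0.5429 -0.1109  0.0202] yaw 9.17 z [-3.0e-04 -2.3e-03 -1.0e+00] F [-0.1  -1.45  1.28] tq [0.25 0.01 0.04] gap 0.3505163409270253
err tool x,y mm 0.3 0.9
```

View pics/w7.png

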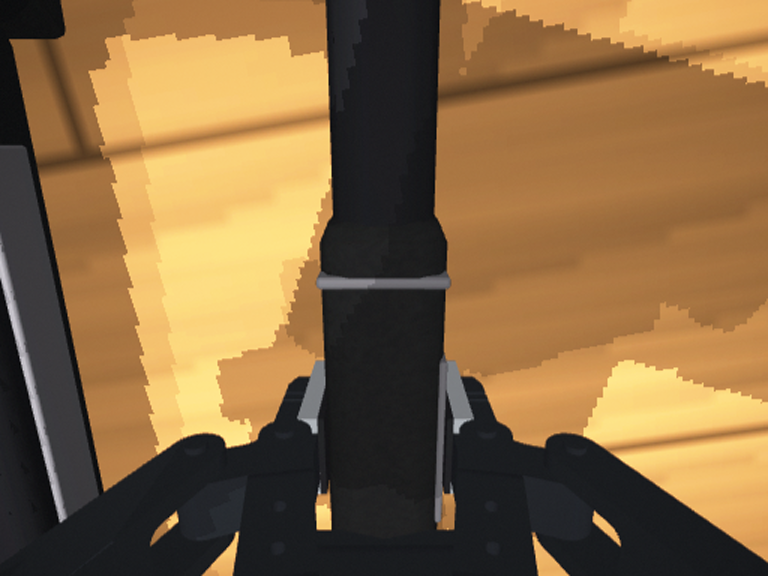

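Call:
servo_tool(motion=[[0,3,0,0,0,0,-0.6],[0,5,0,0,0,0,-0.6],[0,6,0,0,0,0,-0.6],[0,6,0,0,0,0,-0.6],[0,6,0,0,0,0,-0.6]])

```text
t: 5.93
tcp_pos: [0.5468, -0.0869, 0.0201]
tool_rot: [0.08, 0.997, -0.003, -0.0]
force: [-1.1, -3.0, 0.7]
finger_gap: 0.356
```

```bash
cat > st.py <<'E'
from station import manip
import numpy as np
from scipy.spatial.transform import Rotation as R
s=manip.sense(); M=R.from_quat(s["tool_rot"]).as_matrix(); p=s["tcp_pos"]
a=np.radians(9.1); Y=np.array([np.sin(a),np.cos(a)]);X=np.array([np.cos(a),-np.sin(a)])
d=p[:2]-np.array([.5429,-.1109])
print(s["t"],"draw",(d@Y*1e3).round(1),"lat",(d@X*1e3).round(1),"z",p[2].round(4),"yaw",np.degrees(np.arctan2(M[0,1],M[1,1])).round(2),"tz",M[:,2].round(4),"Fdraw",(s["force"][:2]@Y).round(1),"Flat",(s["force"][:2]@X).round(1),"Fz",s["force"][2].round(1),"tq",s["ft_torque"].round(2),"gap",s["finger_gap"].round(3))
E
python3 st.py; python3 look.py t8 top
```

```text
5.9833 [ 0.547  -0.0856  0.0202] yaw 9.18 z [-8.0e-04 -4.5e-03 -1.0e+00] F [-0.17 -1.46  1.33] tq [0.26 0.03 0.03] gap 0.3535343933367923
err tool x,y mm 0.2 -24.7Traceback (most recent call last):
  File "st.py", line 7, in <module>
    print(s["t"],"draw",(d@Y*1e3).round(1),"lat",(d@X*1e3).round(1),"z",p[2].round(4),"yaw",np.degrees(np.arctan2(M[0,1],M[1,1])).round(2),"tz",M[:,2].round(4),"Fdraw",(s["force"][:2]@Y).round(1),"Flat",(s["force"][:2]@X).round(1),"Fz",s["force"][2].round(1),"tq",s["ft_torque"].round(2),"gap",s["finger_gap"].round(3))
                                                                                                                                                                                                                                                                                                      ^^^^^^^^^^^^^^^^^^^^^
AttributeError: 'float' object has no attribute 'round'
```

View pics/t8.png

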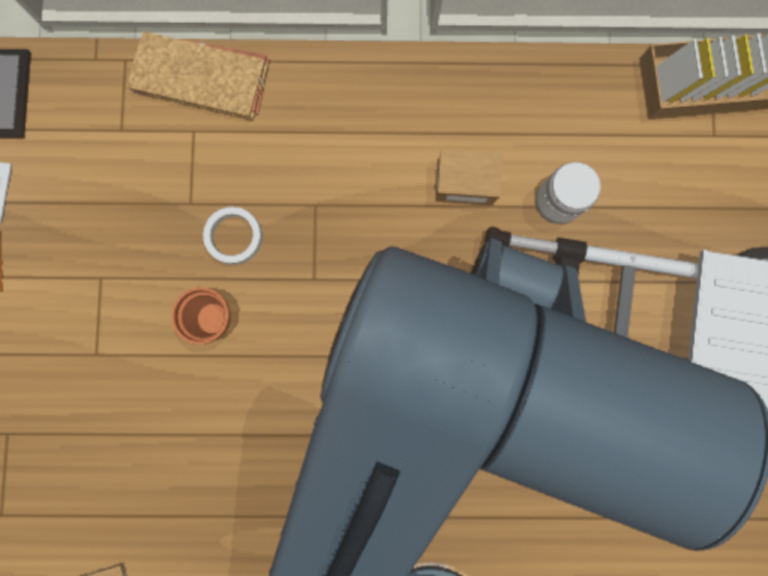

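Call:
servo_tool(motion=[[0,6,0,0,0,0,-0.6],[0,9,0,0,0,0,-0.6],[0,9,0,0,0,0,-0.6],[0,9,0,0,0,0,-0.6],[0,9,0,0,0,0,-0.6],[0,9,0,0,0,0,-0.6]])

```text
t: 6.48
tcp_pos: [0.5553, -0.0337, 0.0201]
tool_rot: [0.08, 0.997, -0.003, -0.0]
force: [-1.3, -5.0, 1.5]
finger_gap: 0.354
```

```bash
sed -i 's/s\["finger_gap"\].round(3)/s["finger_gap"]/' st.py; python3 st.py
```

```text
6.4833 draw 78.1 lat 0.0 z 0.0201 yaw 9.18 tz [-0.0012 -0.006  -1.    ] Fdraw -5.2 Flat -0.5 Fz 1.5 tq [-0.03  0.15  0.04] gap 0.35403257114081566
```

Call:
servo_tool(motion=[[0,9,0,0,0,0,-0.6],[0,9,0,0,0,0,-0.6],[0,9,0,0,0,0,-0.6],[0,9,0,0,0,0,-0.6],[0,9,0,0,0,0,-0.6],[0,9,0,0,0,0,-0.6],[0,9,0,0,0,0,-0.6],[0,9,0,0,0,0,-0.6],[0,9,0,0,0,0,-0.6],[0,9,0,0,0,0,-0.6]])

```text
t: 7.32
tcp_pos: [0.5708, 0.0631, 0.0201]
tool_rot: [0.08, 0.997, -0.003, 0.0]
force: [-0.8, -3.9, 2.9]
finger_gap: 0.351
```

```bash
python3 st.py;python3 look.py s9 scene
```

```text
7.3167 draw 176.2 lat 0.0 z 0.0201 yaw 9.17 tz [-4.0e-04 -6.6e-03 -1.0e+00] Fdraw -4.0 Flat -0.2 Fz 2.9 tq [-0.01  0.1   0.1 ] gap 0.3514691949462421
7.3667 [0.5711 0.065  0.0201] yaw 9.15 z [ 6.0e-04 -5.2e-03 -1.0e+00] F [-0.03  1.53  3.04] tq [ 0.88 -0.04  0.02] gap 0.3536638737080973
err tool x,y mm 0.2 -177.3
```

View pics/s9.png

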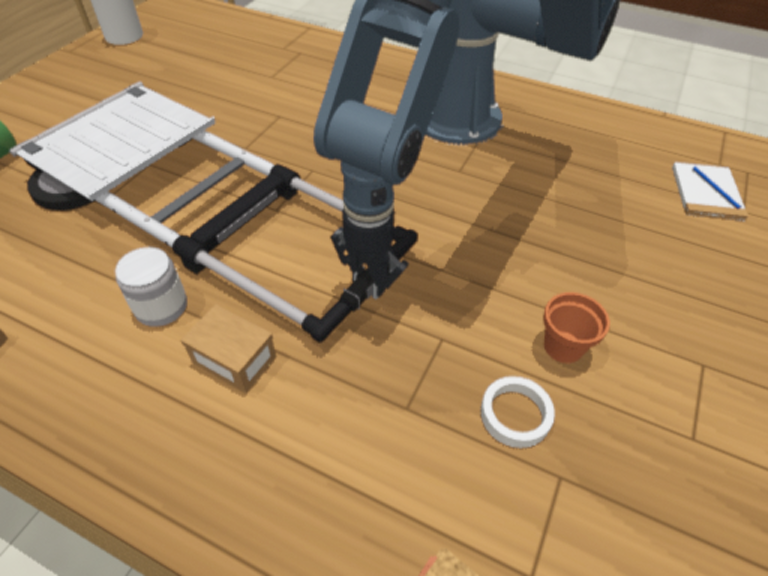

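The handle is past the first stop at about 178 mm of draw. The truck and the goods haven't moved. I'll carry on and slow down before the end stop.

Call:
servo_tool(motion=[[0,9,0,0,0,0,-0.6],[0,9,0,0,0,0,-0.6],[0,9,0,0,0,0,-0.6],[0,9,0,0,0,0,-0.6],[0,9,0,0,0,0,-0.6],[0,9,0,0,0,0,-0.6],[0,9,0,0,0,0,-0.6],[0,6,0,0,0,0,-0.6],[0,4,0,0,0,0,-0.6],[0,3,0,0,0,0,-0.6]])

```text
t: 8.2
tcp_pos: [0.5843, 0.1471, 0.0201]
tool_rot: [0.079, 0.997, -0.003, 0.001]
force: [0.6, -4.6, 3.1]
finger_gap: 0.356
```

```bash
python3 st.py
```

```text
8.2 draw 261.3 lat 0.1 z 0.0201 yaw 9.1 tz [ 8.0e-04 -6.1e-03 -1.0e+00] Fdraw -4.5 Flat 1.3 Fz 3.1 tq [ 0.04  0.07 -0.08] gap 0.35572159314170454
```

Call:
servo_tool(motion=[[0,3,0,0,0,0,-0.6],[0,3,0,0,0,0,-0.6],[0,3,0,0,0,0,-0.6],[0,2,0,0,0,0,-0.6]])

```text
t: 8.53
tcp_pos: [0.5862, 0.1591, 0.0201]
tool_rot: [0.08, 0.997, -0.003, 0.001]
force: [-0.8, -4.8, 3.0]
finger_gap: 0.353
```

```bash
python3 st.py
```

```text
8.5333 draw 273.4 lat 0.0 z 0.0201 yaw 9.13 tz [ 7.0e-04 -6.1e-03 -1.0e+00] Fdraw -4.9 Flat -0.0 Fz 3.0 tq [ 0.04 -0.    0.08] gap 0.3534066829907919
```

Call:
servo_tool(motion=[[0,1.5,0,0,0,0,-0.6],[0,1.5,0,0,0,0,-0.6],[0,1,0,0,0,0,-0.6]])

```text
t: 8.78
tcp_pos: [0.5869, 0.1632, 0.0201]
tool_rot: [0.08, 0.997, -0.003, 0.001]
force: [-0.2, -4.0, 2.8]
finger_gap: 0.356
```

```bash
python3 st.py
```

```text
8.7833 draw 277.6 lat 0.0 z 0.0201 yaw 9.14 tz [ 5.0e-04 -6.2e-03 -1.0e+00] Fdraw -4.0 Flat 0.4 Fz 2.8 tq [0.08 0.07 0.02] gap 0.35641134801219915
```

Call:
servo_tool(motion=[[0,1,0,0,0,0,-0.6]])

```text
t: 8.87
tcp_pos: [0.587, 0.1642, 0.0201]
tool_rot: [0.08, 0.997, -0.003, 0.0]
force: [0.2, -3.6, 3.3]
finger_gap: 0.353
```

Call:
servo_tool(motion=[[0,1,0,0,0,0,-0.6]])

```text
t: 8.95
tcp_pos: [0.5871, 0.1649, 0.0201]
tool_rot: [0.08, 0.997, -0.003, 0.0]
force: [-0.2, -8.5, 4.2]
finger_gap: 0.354
```

```bash
python3 st.py
```

```text
8.95 draw 279.4 lat 0.0 z 0.0201 yaw 9.12 tz [ 2.0e-04 -6.8e-03 -1.0e+00] Fdraw -8.5 Flat 1.1 Fz 4.2 tq [-0.46  0.09  0.  ] gap 0.35368823948875094
```

Call:
servo_tool(motion=[[0,0.3,0,0,0,0,-0.6]])

```text
t: 9.03
tcp_pos: [0.5871, 0.1649, 0.0201]
tool_rot: [0.08, 0.997, -0.004, 0.0]
force: [-0.9, -5.8, 3.5]
finger_gap: 0.354
```

```bash
python3 st.py; python3 look.py t10 top; python3 look.py s10 scene; python3 look.py w10 wrist; python3 st.py
python3 - <<'E'
import cv2,numpy as np
for a,b in [("t","top"),("s","scene")]:
    A=cv2.imread(f"pics/{b}0.png"); B=cv2.resize(cv2.imread(f"pics/{a}10.png"),(512,384),interpolation=cv2.INTER_AREA)
    g=lambda i:cv2.cvtColor(i,6).astype(np.float32)
    regs={"top":{"toeplate":(slice(160,300),slice(455,512)),"box":(slice(92,145),slice(282,340)),"tin":(slice(100,155),slice(350,410)),"pot":(slice(185,235),slice(110,160)),"tape":(slice(132,182),slice(130,180))},
     "scene":{"truck":(slice(55,170),slice(5,185)),"tin":(slice(160,220),slice(72,128)),"box":(slice(212,262),slice(116,190))}}[b]
    for n,(r,c) in regs.items(): print(b,n,cv2.phaseCorrelate(g(A[r,c]),g(B[r,c])))
E
```

```text
9.0333 draw 279.3 lat 0.0 z 0.0201 yaw 9.12 tz [-1.0e-04 -7.4e-03 -1.0e+00] Fdraw -5.8 Flat 0.1 Fz 3.5 tq [-0.01  0.05 -0.06] gap 0.3540144140942199
9.0833 [0.5871 0.1649 0.0201] yaw 9.13 z [-0.     -0.0073 -1.    ] F [-0.79 -6.01  3.43] tq [-0.05  0.02 -0.06] gap 0.353023849436716
err tool x,y mm 0.1 -278.4
9.1333 [0.5871 0.1649 0.0201] yaw 9.13 z [-0.     -0.0072 -1.    ] F [-1.4  -4.97  4.26] tq [ 0.03  0.04 -0.03] gap 0.3539216519993506
err tool x,y mm 0.1 -278.4
9.1833 [0.5871 0.1649 0.0201] yaw 9.14 z [-0.     -0.0072 -1.    ] F [-0.87 -5.39  3.39] tq [ 0.06  0.07 -0.01] gap 0.3541702940542738
err tool x,y mm 0.1 -278.4
9.1833 draw 279.3 lat 0.0 z 0.0201 yaw 9.14 tz [-0.     -0.0072 -1.    ] Fdraw -5.5 Flat -0.0 Fz 3.4 tq [ 0.06  0.07 -0.01] gap 0.3541702940542738
top toeplate ((0.01333891960761946, 0.0030233557240961773), 1.0040760682688818)
top box ((0.05775640727495457, -0.01479541645539939), 1.0020228034184302)
top tin ((-0.01093577446505023, 0.014723091984365055), 0.9677844052844577)
top pot ((0.029662118678587035, -0.05658057172317754), 0.7130736892700196)
top tape ((0.03300009257738523, 0.010070052761005144), 0.8950019697189331)
scene truck ((0.005819522985660797, 0.08330639805907225), 0.9054958523644341)
scene tin ((0.025352555538759702, 0.003550041430834483), 1.0105270330111187)
scene box ((0.5281272465585616, 0.06800775478202681), 0.9175308403015137)
```

View pics/t10.png

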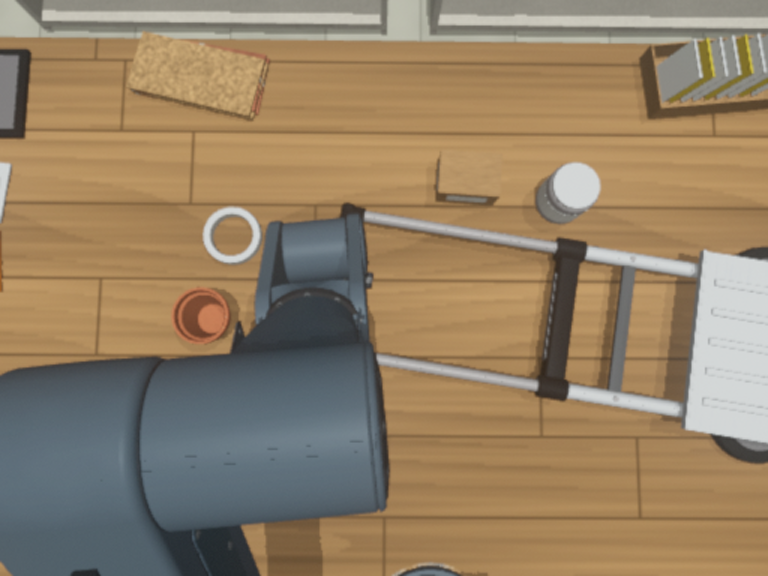

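View pics/w10.png

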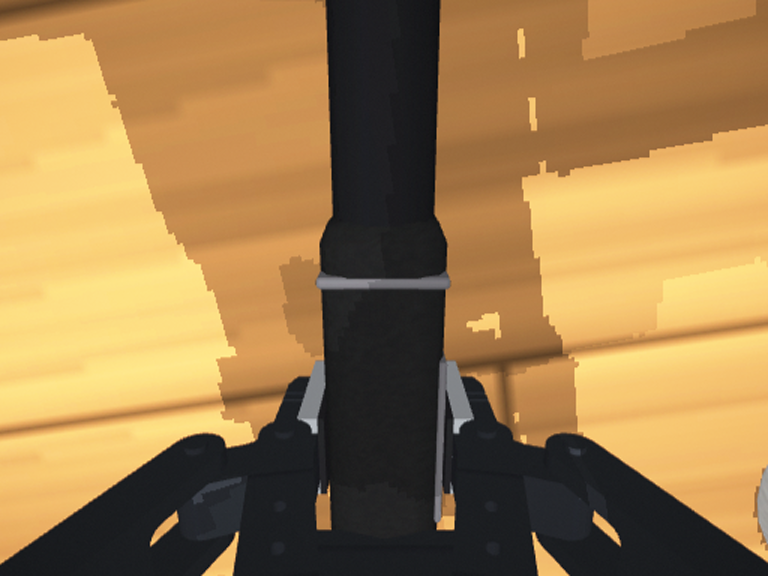

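Call:
servo_tool(motion=[[0,0.8,0,0,0,0,-0.6]])

```text
t: 9.27
tcp_pos: [0.5871, 0.1649, 0.0201]
tool_rot: [0.08, 0.997, -0.004, 0.0]
force: [-1.0, -7.3, 4.8]
finger_gap: 0.354
```

```bash
python3 st.py
```

```text
9.2667 draw 279.3 lat 0.0 z 0.0201 yaw 9.12 tz [-6.0e-04 -8.3e-03 -1.0e+00] Fdraw -7.3 Flat 0.1 Fz 4.8 tq [-0.37  0.04  0.03] gap 0.35373593910119794
```

Call:
servo_tool(motion=[[0,0.3,0,0,0,0,-0.6],[0,0.3,0,0,0,0,-0.6]])

```text
t: 9.43
tcp_pos: [0.5871, 0.1648, 0.0201]
tool_rot: [0.08, 0.997, -0.004, -0.0]
force: [-2.2, -4.9, 3.3]
finger_gap: 0.354
```

```bash
python3 st.py; python3 look.py t11 top
python3 - <<'E'
import cv2,numpy as np
A=cv2.imread("pics/top0.png",0); B=cv2.resize(cv2.imread("pics/t11.png",0),(512,384),interpolation=cv2.INTER_AREA)
r,c=slice(160,300),slice(440,512); print(cv2.phaseCorrelate(np.float32(A[r,c]),np.float32(B[r,c])))
from station import manip
print(manip.sign_off())
E
```

```text
9.4333 draw 279.3 lat 0.0 z 0.0201 yaw 9.17 tz [-0.001  -0.0086 -1.    ] Fdraw -5.2 Flat -1.4 Fz 3.3 tq [ 0.16 -0.    0.07] gap 0.35359010269519164
9.4833 [0.5871 0.1649 0.0201] yaw 9.16 z [-0.001  -0.0087 -1.    ] F [-0.69 -5.32  3.23] tq [0.11 0.03 0.01] gap 0.3532059928013428
err tool x,y mm -0.0 -278.4
((0.0020008572089551535, 0.00017780629664798653), 1.0063043891647716)
the job is handed in; nothing more can be done
None
```

I pinched the grip bar from above across the button, pressed it fully in, and drew the handle straight out past the first stop to the second. I then handed the job in with the gripper still holding the grip there, at about 9.5 s on the clock; no verdict is reported.

- **Draw:** the tool measured 279.3 mm of travel against the nominal 280 mm. I put the difference down to the handle's 1 mm of play. Extra commanded steps gave no further movement and resistance rose to about 8 N, against about 4–5 N while sliding, so I take this as the hard stop.
- **Button:** the finger opening was about 30 mm, against the nominal 31 mm fully squeezed. It held steady throughout the pull, and the wrist picture shows the button in.
- **Truck and goods:** the top camera shows the truck, box, tin, pot and tape each moved less than 0.1 pixel from the start. One check disagreed: the scene camera gave a 0.5 pixel shift for the box. I think that comes from the handle entering that part of the picture, because the top view shows 0.06 pixel.
- **Approach slip:** while lowering, the arm drifted about 11 mm sideways and tilted slightly. I corrected this before closing the fingers, and nothing was touched.

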